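# Overhang the layer board for the carton packer

## Task

Push the white layer board along the ledge of the tube rack, towards the cardboard carton, until about a third of the board's length sticks out past that end of the ledge, so that the packer can take it by its edge; leave it lying square, with its long side against the fence at the back of the ledge. Only push it with the fingers: it stays flat on the ledge and is never picked up. Leave everything else where it stands.

Things in the scene. Friction and masses are not known exactly. Their poses are not given: they have to be found in the camera images.
- rack: Fixed wooden tube rack, 400 mm deep (x), 380 long (y). Origin on the table under the middle of the ledge; x away from the robot, y along the ledge to the left, z up; turned up to 9 degrees. Level deck 90 mm above the table. The ledge is its front part, x -105 to 85 mm, ends open. Only the board lies on it. Behind the fence a row of 25 mm brown tubes lies on the deck.
- fence (a point): Middle of the foot of the fence's front face, at the deck's height (rack x = 85 mm, y = 0). The fence is a dark wooden strip along the whole length of the ledge, 25 mm high above the deck, 15 mm thick; its face is parallel to the rack's y. Square against it, the board's centre is 55 mm in front of this face.
- left_end (a point): Point on the left (+y) end of the ledge, at the deck's height (rack x = 30, y = 190 mm). With a third of the board (50 mm) overhanging this end, its centre is 25 mm inside the end, at rack y = 165 mm.
- right_end (a point): Point on the right (-y) end of the ledge, at the deck's height (rack x = 30, y = -190 mm). With a third of the board overhanging this end, its centre is at rack y = -165 mm.
- board: White-faced hardboard layer board, a loose flat plate 110 mm (its x) by 150 mm (its y, its length) by 6 mm thick, 60 to 130 g. Origin at the centre of its underside, z up. It starts flat near the middle of the ledge, its x away from the robot, 25 to 50 mm short of the fence, askew by up to 12 degrees. It slides easily, and tips off the end once half of it overhangs.
- carton: Light brown open cardboard carton, 135 mm (x) by 180 mm (y) by 75 mm high, with one layer of paper tubes lying in it; it stands on the table about 20 to 30 mm beyond one end of the ledge, left or right. Lower than the ledge. Origin at the centre of its underside.
- tray: Dark wooden tray, 135 mm (x) by 180 mm (y), full of short paper tubes standing on end, 68 mm high in all; it stands on the table beyond the other end of the ledge. Origin at the centre of its underside. Not to be moved.
- jar: White paste jar with blue cap, 56 mm across, 85 mm high, standing on the deck behind the fence near one end. Origin at the centre of its underside. Not to be moved.
- can: Steel can with paper label, 54 mm across, 75 mm high, standing on the deck behind the fence near the other end. Origin at the centre of its underside. Not to be moved.
- tube_a: Brown paper tube standing upright on the table in front of the rack, left; 32 mm across, 110 mm high. Origin at the centre of its foot. Not to be moved.
- tube_b: Darker brown paper tube standing upright on the table in front of the rack, right; 32 mm across, 110 mm high. Origin at the centre of its foot. Not to be moved.
- tape: Yellow roll of tape lying flat on the table in front left, 90 mm across, 25 mm high. Origin at the centre of its underside. Not to be moved.
- brush: Paste brush lying on the table in front right. Origin near its middle, on its underside. Not to be moved.
There are look-alikes about, which are no part of the job. Of the things shaped like the board, the white one is meant.

How it is judged:
At the end, for the whole second after the job is handed in: The board lies flat and still on the ledge, 35 to 65 mm of its 150 mm length overhanging the end beside the carton, within 7 mm of the fence and within 0.06 rad of parallel to it (((y of carton in the frame of rack above 0 m and y of board in the frame of rack between 0.15 and 0.18 m) or (y of carton in the frame of rack below 0 m and y of board in the frame of rack between -0.18 and -0.15 m)) and x of board in the frame of rack between 0.023 and 0.034 m and angle between the y axis of board and the y axis of rack, either way round below 0.06 rad and z of board in the frame of rack between 0.087 and 0.093 m and angle between board's own z axis and vertical below 0.03 rad and linear speed of board below 0.01 m/s); the robot touches nothing.
It fails at once if the board is lifted, tipped or dropped off the ledge (z of board in the frame of rack above 0.102 m or z of board in the frame of rack below 0.078 m or angle between board's own z axis and vertical above 0.15 rad).
It fails at once if the board is pushed with the arm or the gripper's body instead of the fingers (contact force between the arm and board above 1 N).
It fails at once if the carton or the tray is moved by more than 20 mm (distance of any of carton, tray from where it was at the start of the episode above 0.02 m).
It fails at once if another thing is moved by more than 20 mm or knocked over (distance of any of jar, can, tube_a, tube_b, tape, brush from where it was at the start of the episode above 0.02 m or angle between any of jar, can, tube_a, tube_b's own z axis and vertical above 0.4 rad).
It also fails if it takes over 58 s, if anything falls off the work surface, if the arm or the gripper's body presses on something with over 40 N, if the wrist force passes 120 N, or if a joint passes its speed limit or range.

## Robot

A 6-joint arm with a two-finger parallel gripper is mounted at the origin on the work surface. World frame = base frame: x ahead of the robot, y to its left, z up, the work surface at z = 0. Lengths are in m, angles in rad, forces in N, time in s.
With the tool pointing down it reaches from about 0.3 to 0.875 m from the base axis. Payload 6.4 kg.
Tool frame: the origin (TCP) lies at the very end of the fingers, on their centre line; the grasp point (between the pads) lies 19 mm behind it; z points along the fingers, y is the line along which they close (so a half turn about z gives the same grasp; the last joint's range is limited). The gripper opens to 85 mm and grips with 20 to 120 N. Pads are 22 mm wide; open, the fingers measure 114 mm over their backs; the gripper's body (76 mm by 85 mm) begins 54 mm behind the grasp point. The pads swing forward as they close: fully open they stand 13 mm farther back than shut.
Start: joints at [1.127, 0.181, 1.607, -0, 1.354, -0.206], TCP at [0.135, 0.559, 0.231] pointing down, gripper open.
Joint ranges: [-2.99, 2.99], [-0.89, 2.07], [0.3, 2.58], [-1.14, 4.28], [0, 2.63], [-3.12, 3.12]. Speed limits (rad/s): [2.57, 2.57, 3.01, 3.14, 3.14, 3.14].

## Interface

Orientations are given as a unit quaternion [w, x, y, z].
In Python, from bench import ctrl gives the robot as it stands.
- The arm moves only by the tool jog_arm, never from a script. Its argument "series" is a list that holds one entry, the list of rows, each a list of 7 numbers: the shift along the tool's x, y, z in mm, then the turn, a rotation vector about the tool's x, y, z in rad, then the finger opening in mm, from 0 to 85.4. In form: [[[tx, ty, tz, rx, ry, rz, gripper], ...]]. A call has exactly 10 rows; each row shifts and turns the commanded pose from where the row before left it, along the tool's axes as they then stand; what a row does not reach is not made up. A row lasts 1/10 s, in which the tool goes at most 50 mm and 8.59 degrees, less where a joint would pass 70% of its speed; a pose out of reach is approached as far as the arm can. A call with a gripper value outside its range is refused whole. The fingers move at their own pace and stop on an object; the grip force is fixed at half the most. Time passes only in rows, so rows that do not move let the fingers close, or fill a call up. It gives the time, the measured TCP pose, the force, the opening and the grip force at its end, in the units of the state.
- ctrl.get_obs(): the state, without advancing time (a new reading comes with each control period).
- ctrl.camera(name): name is "side" or "top" or "wrist"; returns a dict with "frame" (420x560x3 uint8, blue, green, red), "z_map" (420x560 float32, m along the optical axis (not along the pixel's ray), 0 where there is no reading), "fx", "fy", "cx", "cy" (pixels), "k1" (the pictures are not rectified: a ray, as slopes to the right and down, at radius r is drawn at 1 + k1 r^2 times it, then the intrinsics apply), "xyz" and "rotation" of the camera in the world. Camera axes: x right, y down, z forward; pixel columns grow to the right and rows downward; lengths in m; the calibration is good to about 2 mm. A picture is of the moment at which its call begins.
- ctrl.hand_in(): hands the job in; it is judged then, once.
The state is a dict: "time_s": time; "q": joint angles; "dq": joint speeds; "joint_efforts": joint torques, N m; "eef_pos": TCP position; "eef_rot": TCP orientation; "wrist_force": force on the tool from outside, world axes, zero at the start; "torque": the same for the moment, N m; "opening": opening from 0.0 (shut) to 1.0 (fully open); "grasp_force": force on a finger pad.
Only numpy, scipy, OpenCV 4.12 (cv2) and the standard library are available. Lean on these libraries where they do the work, as an engineer would, in place of code of your own. Each camera call takes 0.05 s, during which the arm holds its last target. There are 200 camera calls.

## Working session

There is one attempt and no reset: what is moved stays moved. The work goes in short steps, Python scripts to look and compute and a tool call to move; the robot and the scene stay as the last step left them, time stands still between calls to the robot, and variables do not carry over. Pictures are saved under pics/ and viewed, at most 10 in all, crops included, and the job is handed in when it is done.

Besides the shell and the picture viewer there is one more tool, called after "Emit:" as a command line: name --argument value ..., lists and objects as JSON in quotes. jog_arm: Moves the arm, as the interface text tells. Its arguments: {"type":"object","properties":{"series":{"type":"array"}},"required":["series"]}

```bash
mkdir -p pics && cat > h.py <<'E'
import numpy as np, cv2
from bench import ctrl
def pts(c,uv):
    uv=np.asarray(uv,float).reshape(-1,2)
    d=np.stack([(uv[:,0]-c['cx'])/c['fx'],(uv[:,1]-c['cy'])/c['fy']],1); s=d.copy()
    for _ in range(20): s=d/(1+c['k1']*(s**2).sum(1,keepdims=True))
    R=np.asarray(c['rotation'],float)
    if R.size==4:
        from scipy.spatial.transform import Rotation as T
        w,x,y,z=R; R=T.from_quat([x,y,z,w]).as_matrix()
    return np.asarray(c['xyz']), np.c_[s,np.ones(len(s))]@R.T
def onplane(c,uv,z):
    o,r=pts(c,uv); return o+r*((z-o[2])/r[:,2])[:,None]
def depth(c,uv):
    uv=np.asarray(uv).reshape(-1,2); o,r=pts(c,uv); return o+r*c['z_map'][uv[:,1].astype(int),uv[:,0].astype(int)][:,None]
E
python3 - <<'E'
from h import *
s=ctrl.get_obs(); print(s['time_s'],s['eef_pos'],s['eef_rot'],s['opening'])
for n in('top','side'):
    c=ctrl.camera(n); cv2.imwrite(f'pics/{n}0.png',c['frame']); np.save(f'pics/{n}0.npy',c,allow_pickle=True)
    print(n,c['xyz'],np.round(c['rotation'],3).tolist(),c['fx'],c['k1'])
E
```

```text
0.0 [0.13518281 0.55831129 0.23037879] [-2.95106213e-04  1.18624821e-01  9.92938752e-01 -8.36749758e-04] 0.997393145908701
top [ 0.43438646 -0.02640315  0.99180524] [-0.028, 0.708, -0.705, 0.033] 383.94674844303336 -0.09053234638803108
side [ 0.26760425 -0.95433364  0.9722463 ] [-0.403, 0.908, -0.1, 0.05] 489.9299860197685 -0.1299276506548499
```

View pics/top0.png

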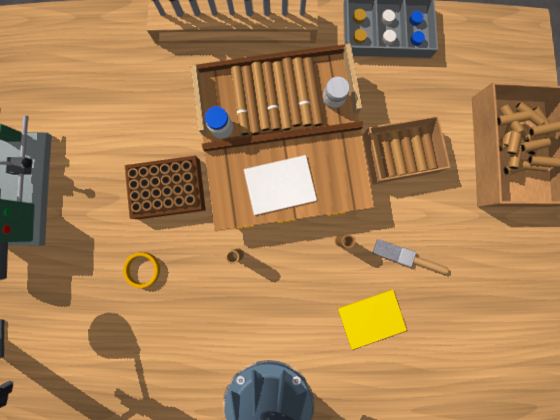

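View pics/side0.png

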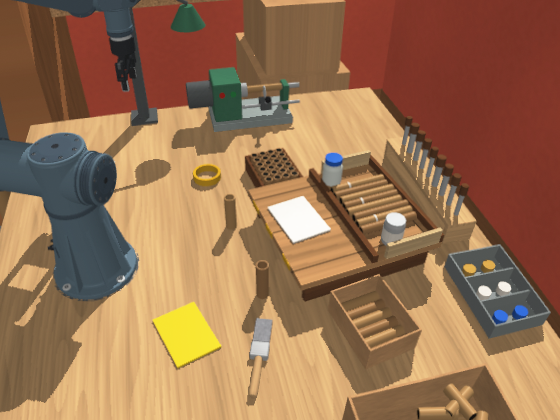

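The top view shows the white board on the ledge at (280,185). The carton with lying tubes is right of the ledge at (408,150), and the tray of standing tubes is left at (165,187), so the push goes to -y. The candidates are:
- **Plates:** white at (280,185) on the ledge, yellow at (372,320) on the table. The white one is meant.
- **Cartons:** small at (408,150), 20–30 mm from the ledge end, and a big far box at (520,145). The small one fits.

I'll confirm this in an enlarged crop while measuring.

```bash
python3 - <<'E'
from h import *
c=np.load('pics/top0.npy',allow_pickle=True).item(); f=c['frame']
vv,uu=np.mgrid[0:420,0:560]; P=depth(c,np.c_[uu.ravel(),vv.ravel()]).reshape(420,560,3)
hsv=cv2.cvtColor(f,cv2.COLOR_BGR2HSV)
m=((hsv[...,1]<50)&(hsv[...,2]>150)).astype(np.uint8); m[:140]=0;m[230:]=0;m[:,:220]=0;m[:,340:]=0
k=max(cv2.findContours(m,0,2)[0],key=cv2.contourArea)
W=onplane(c,k.reshape(-1,2),.096)[:,:2]; r=cv2.minAreaRect((W*1000).astype(np.float32)); print('board',r,'depth z',np.median(P[m>0][:,2]))
# deck
g=(abs(P[...,2]-.09)<.012).astype(np.uint8); g[:120]=0;g[240:]=0;g[:,:195]=0;g[:,385:]=0
q=max(cv2.findContours(g,0,2)[0],key=cv2.contourArea); D=onplane(c,q.reshape(-1,2),.09)[:,:2]
print('deck',cv2.minAreaRect((D*1000).astype(np.float32)))
# fence mask dark
d=((hsv[...,2]<95)).astype(np.uint8); 
for u in range(215,365,15):
    col=np.arange(115,165); print(u,[(int(v),int(f[v,u].sum()//3),int(P[v,u,2]*1000)) for v in col if abs(v-(146-(u-205)*18/155))<9])
for n,b in dict(carton=(365,110,455,190),tray=(120,150,208,222)).items():
    S=P[b[1]:b[3],b[0]:b[2]]; h=S[S[...,2]>.05]; h=h[h[:,2]<.08]; print(n,h.min(0),h.max(0))
cv2.imwrite('pics/crop0.png',cv2.resize(f[60:240,120:460],None,fx=2.35,fy=2.35,interpolation=2))
E
```

```text
board ((552.5100708007812, -26.658493041992188), (111.3973388671875, 150.3818359375), 13.516324043273926) depth z 0.0976836282557656
deck ((567.0784301757812, -48.125213623046875), (194.58876037597656, 382.4964294433594), 8.741783142089844)
215 [(136, 94, 106), (137, 80, 94), (138, 73, 90), (139, 73, 90), (140, 70, 89), (141, 63, 89), (142, 67, 114), (143, 68, 118), (144, 68, 120), (145, 68, 116), (146, 71, 116), (147, 65, 118), (148, 34, 109), (149, 40, 102), (150, 61, 91), (151, 74, 92), (152, 74, 91), (153, 74, 92)]
230 [(135, 77, 90), (136, 72, 91), (137, 57, 93), (138, 46, 94), (139, 46, 93), (140, 41, 117), (141, 40, 117), (142, 42, 118), (143, 54, 119), (144, 69, 116), (145, 60, 119), (146, 34, 108), (147, 41, 99), (148, 63, 91), (149, 73, 92), (150, 74, 90), (151, 73, 89), (152, 73, 90)]
245 [(133, 18, 107), (134, 19, 104), (135, 40, 93), (136, 47, 88), (137, 47, 115), (138, 42, 118), (139, 42, 116), (140, 41, 116), (141, 41, 118), (142, 42, 118), (143, 37, 116), (144, 32, 110), (145, 50, 100), (146, 71, 90), (147, 77, 91), (148, 77, 92), (149, 77, 91), (150, 77, 91)]
260 [(1
[... 1448 characters left out ...]
 89), (124, 104, 93), (125, 69, 117), (126, 64, 114), (127, 65, 118), (128, 64, 117), (129, 66, 116), (130, 62, 117), (131, 32, 111), (132, 38, 101), (133, 62, 91), (134, 79, 89), (135, 79, 91), (136, 79, 89), (137, 80, 89), (138, 90, 90), (139, 118, 91)]
350 [(121, 125, 93), (122, 100, 116), (123, 69, 114), (124, 67, 115), (125, 65, 118), (126, 65, 116), (127, 65, 114), (128, 56, 113), (129, 31, 113), (130, 37, 99), (131, 63, 991), (132, 76, 92), (133, 77, 92), (134, 76, 92), (135, 76, 92), (136, 76, 90), (137, 92, 92), (138, 130, 90)]
carton [ 0.56679272 -0.44615087  0.0500054 ] [ 0.73288243 -0.24313236  0.07999696]
tray [0.47274362 0.16572163 0.05001543] [0.62883062 0.36312854 0.07543939]
```

View pics/crop0.png

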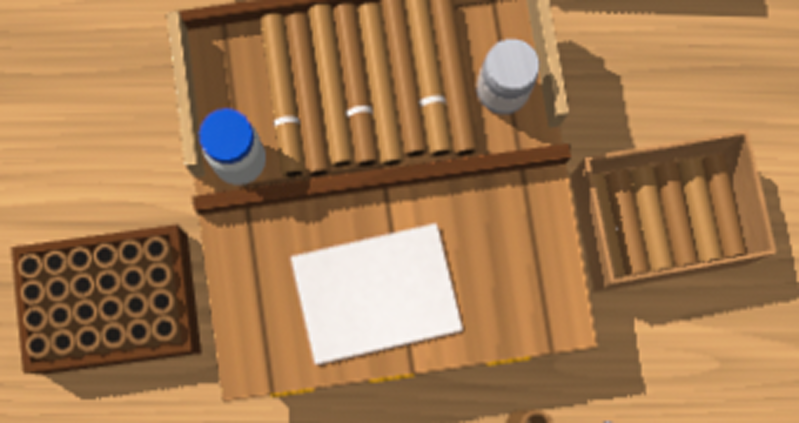

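The crop confirms it: the white plate is at crop (378,294) on the ledge. The open carton with lying tubes is just beyond the right end, and the standing-tube tray is at the left. Next I'll compute the rack pose.

```bash
cat >> h.py <<'E'
c0=np.load('pics/top0.npy',allow_pickle=True).item()
F=onplane(c0,[(215,149.3),(230,147.2),(245,145.0),(260,142.8),(275,140.9),(290,138.8),(305,136.6),(320,134.6),(335,132.6),(350,130.6)],.09)[:,:2]
k=np.polyfit(F[:,1],F[:,0],1); yaw=-np.arctan(k[0])
ex=np.array([np.cos(yaw),np.sin(yaw)]); ey=np.array([-ex[1],ex[0]])
C=np.array([.5671,-.0481])  # deck rect middle
O=ey*(C@ey)+ex*(F.mean(0)@ex-.085)
def rack(p): p=np.asarray(p)[...,:2]-O; return np.stack([p@ex,p@ey],-1)
def board(c):
    f=c['frame']; hsv=cv2.cvtColor(f,cv2.COLOR_BGR2HSV); m=((hsv[...,1]<50)&(hsv[...,2]>150)).astype(np.uint8)
    m[:115]=0;m[230:]=0;m[:,:220]=0;m[:,410:]=0
    q=max(cv2.findContours(m,0,2)[0],key=cv2.contourArea); W=rack(onplane(c,q.reshape(-1,2),.096))*1000
    return cv2.minAreaRect(W.astype(np.float32))
def tcp():
    s=ctrl.get_obs(); w,x,y,z=s['eef_rot']; h=np.arctan2(1-2*(x*x+z*z),2*(x*y-w*z))
    print('t',round(s['time_s'],2),'rack mm',np.round(rack(s['eef_pos'])*1000,1),'z',round(s['eef_pos'][2]*1000,1),'head-yaw',round(h-yaw,3),'F',np.round(s['wrist_force'],1),'op',round(s['opening'],3))
E
python3 - <<'E'
from h import *
print(np.degrees(yaw),O,'resid',np.abs(F[:,0]-np.polyval(k,F[:,1])).max(),'deck centre rack',rack(C),'q');print(board(c0)); tcp()
E
```

```text
8.47472819436925 [ 0.57738793 -0.0465671 ] resid 0.00026174761413444436 deck centre rack [-1.04015018e-02  5.42101086e-18] q
((-21.672286987304688, 23.357555389404297), (111.3973388671875, 150.38185119628906), 5.041601657867432)
t 0.1 rack mm [-348.2  663.5] z 230.5 head-yaw 1.185 F [ 0.  -0.4  0.3] op 0.997
```

Emit:
jog_arm --series '[[[0,0,0,0,0,0.148,60],[0,0,0,0,0,0.148,60],[0,0,0,0,0,0.148,60],[0,0,0,0,0,0.148,60],[0,0,0,0,0,0.148,60],[0,0,0,0,0,0.148,60],[0,0,0,0,0,0.148,60],[0,0,0,0,0,0.149,60],[0,0,0,0,0,0,60],[0,0,0,0,0,0,60]]]'

```text
time_s: 1.1
eef_pos: [0.1353, 0.5586, 0.2309]
eef_rot: [0.0, 0.651, 0.759, -0.0]
wrist_force: [0.0, 1.1, -0.7]
opening: 0.703
grasp_force: 0.0
```

```bash
python3 -c "
from h import *
tcp()"
```

```text
t 1.1 rack mm [-348.   663.7] z 230.9 head-yaw 0.004 F [ 0.   1.1 -0.7] op 0.703
```

Emit:
jog_arm --series '[[[-26,16,0,0,0,0,60],[-26,16,0,0,0,0,60],[-26,16,0,0,0,0,60],[-26,16,0,0,0,0,60],[-26,16,0,0,0,0,60],[-26,16,0,0,0,0,60],[-26,16,0,0,0,0,60],[-26,16,0,0,0,0,60],[-26,16,0,0,0,0,60],[-26,16,0,0,0,0,60]]]'

```text
time_s: 2.1
eef_pos: [0.3326, 0.3242, 0.2314]
eef_rot: [0.0, 0.651, 0.759, 0.0]
wrist_force: [1.4, 0.3, 0.1]
opening: 0.705
grasp_force: 0.0
```

Emit:
jog_arm --series '[[[-26,17,0,0,0,0,60],[-26,17,0,0,0,0,60],[-26,17,0,0,0,0,60],[-26,17,0,0,0,0,60],[-26,17,0,0,0,0,60],[-26,17,0,0,0,0,60],[-26,17,0,0,0,0,60],[-26,17,0,0,0,0,60],[-26,17,0,0,0,0,60],[-26,17,0,0,0,0,60]]]'

```text
time_s: 3.1
eef_pos: [0.5392, 0.0921, 0.2312]
eef_rot: [-0.0, 0.652, 0.759, -0.0]
wrist_force: [0.9, -0.1, 0.1]
opening: 0.703
grasp_force: 0.0
```

Emit:
jog_arm --series '[[[-4,-4,20,0,0,0,60],[0,0,20,0,0,0,60],[0,0,20,0,0,0,60],[0,0,20,0,0,0,60],[0,0,20,0,0,0,60],[0,0,10,0,0,0,60],[0,0,8,0,0,0,60],[0,0,0,0,0,0,60],[0,0,0,0,0,0,60],[0,0,0,0,0,0,60]]]'

```text
time_s: 4.1
eef_pos: [0.536, 0.0886, 0.1143]
eef_rot: [0.001, 0.653, 0.758, 0.001]
wrist_force: [0.5, 0.4, 0.6]
opening: 0.703
grasp_force: 0.0
```

```bash
python3 - <<'E'
from h import *
tcp()
c=ctrl.camera('side'); cv2.imwrite('pics/s1.png',cv2.resize(c['frame'][100:300,180:450],None,fx=2.9,fy=2.9,interpolation=2))
E
```

```text
t 4.1 rack mm [-21.1 139.8] z 114.3 head-yaw 0.001 F [0.5 0.4 0.6] op 0.703
```

View pics/s1.png

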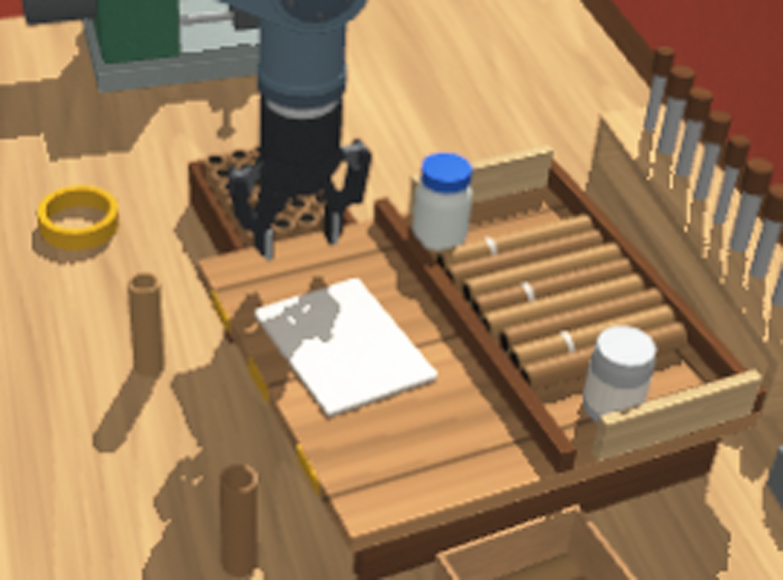

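The crop shows the two spread fingers at (267,250) and (333,238), over the deck to the left of the board and clear of the jar at (442,200). Next I'll lower them slowly and feel for the deck.

Emit:
jog_arm --series '[[[0,0,6,0,0,0,60],[0,0,6,0,0,0,60],[0,0,3,0,0,0,60],[0,0,2,0,0,0,60],[0,0,2,0,0,0,60],[0,0,1,0,0,0,60],[0,0,1,0,0,0,60],[0,0,0,0,0,0,60],[0,0,0,0,0,0,60],[0,0,0,0,0,0,60]]]'

```text
time_s: 5.15
eef_pos: [0.5353, 0.0886, 0.0924]
eef_rot: [0.0, 0.653, 0.757, 0.0]
wrist_force: [0.2, -0.1, 0.3]
opening: 0.702
grasp_force: 0.0
```

```bash
python3 - <<'E'
from h import *
tcp(); c=ctrl.camera('wrist'); cv2.imwrite('pics/w1.png',c['frame'])
E
```

```text
t 5.15 rack mm [-21.7 139.9] z 92.4 head-yaw 0.0 F [ 0.2 -0.1  0.3] op 0.702
```

Emit:
jog_arm --series '[[[0,0,1,0,0,0,60],[0,0,1,0,0,0,60],[0,0,1,0,0,0,60],[0,0,1,0,0,0,60],[0,0,0,0,0,0,60],[0,0,0,0,0,0,60],[0,0,0,0,0,0,60],[0,0,0,0,0,0,60],[0,0,0,0,0,0,60],[0,0,0,0,0,0,60]]]'

```text
time_s: 6.2
eef_pos: [0.5352, 0.0887, 0.0883]
eef_rot: [0.0, 0.653, 0.757, 0.0]
wrist_force: [0.5, 0.5, -0.1]
opening: 0.707
grasp_force: 0.0
```

Emit:
jog_arm --series '[[[0,0,1,0,0,0,60],[0,0,0,0,0,0,60],[0,0,1,0,0,0,60],[0,0,0,0,0,0,60],[0,0,0,0,0,0,60],[0,0,0,0,0,0,60],[0,0,0,0,0,0,60],[0,0,0,0,0,0,60],[0,0,0,0,0,0,60],[0,0,0,0,0,0,60]]]'

```text
time_s: 7.2
eef_pos: [0.5351, 0.0887, 0.0863]
eef_rot: [0.0, 0.653, 0.757, 0.0]
wrist_force: [0.3, -0.0, 0.4]
opening: 0.702
grasp_force: 0.0
```

Emit:
jog_arm --series '[[[0,0,1,0,0,0,60],[0,0,0,0,0,0,60],[0,0,1,0,0,0,60],[0,0,0,0,0,0,60],[0,0,0,0,0,0,60],[0,0,0,0,0,0,60],[0,0,0,0,0,0,60],[0,0,0,0,0,0,60],[0,0,0,0,0,0,60],[0,0,0,0,0,0,60]]]'

```text
time_s: 8.2
eef_pos: [0.5352, 0.0887, 0.085]
eef_rot: [0.0, 0.653, 0.757, -0.0]
wrist_force: [-2.3, -0.7, 6.1]
opening: 0.703
grasp_force: 3.0
```

Emit:
jog_arm --series '[[[0,0,1,0,0,0,60],[0,0,0,0,0,0,60],[0,0,0,0,0,0,60],[0,0,0,0,0,0,60],[0,0,0,0,0,0,60],[0,0,0,0,0,0,60],[0,0,0,0,0,0,60],[0,0,0,0,0,0,60],[0,0,0,0,0,0,60],[0,0,0,0,0,0,60]]]'

```text
time_s: 9.2
eef_pos: [0.5352, 0.0886, 0.0849]
eef_rot: [0.0, 0.653, 0.758, -0.0]
wrist_force: [-6.1, -0.9, 13.8]
opening: 0.701
grasp_force: 7.0
```

Contact came at TCP z 85.0. I'll lift 3.5 mm, so the tips are about 2 mm above the deck, and push along the ledge.

Emit:
jog_arm --series '[[[0,0,-3.5,0,0,0,60],[0,0,0,0,0,0,60],[-6,0,0,0,0,0,60],[-8,0,0,0,0,0,60],[-8,0,0,0,0,0,60],[-8,0,0,0,0,0,60],[-8,0,0,0,0,0,60],[-8,0,0,0,0,0,60],[-6,0,0,0,0,0,60],[-4,0,0,0,0,0,60]]]'

```text
time_s: 10.2
eef_pos: [0.5435, 0.0326, 0.0868]
eef_rot: [-0.0, 0.653, 0.757, -0.0]
wrist_force: [0.0, 0.3, -0.3]
opening: 0.703
grasp_force: 0.3
```

```bash
python3 - <<'E'
from h import *
tcp(); c=ctrl.camera('top'); print(board(c))
E
```

```text
t 10.2 rack mm [-21.9  83.3] z 86.8 head-yaw -0.0 F [ 0.   0.3 -0.3] op 0.703
((-28.000612258911133, -16.80025863647461), (124.15666198730469, 111.08403778076172), 89.75559997558594)
```

Emit:
jog_arm --series '[[[-4,0,0,0,0,0,60],[-8,0,0,0,0,0,60],[-10,0,0,0,0,0,60],[-10,0,0,0,0,0,60],[-10,0,0,0,0,0,60],[-10,0,0,0,0,0,60],[-10,0,0,0,0,0,60],[-10,0,0,0,0,0,60],[-8,0,0,0,0,0,60],[-5,0,0,0,0,0,60]]]'

```text
time_s: 11.25
eef_pos: [0.5561, -0.0517, 0.0868]
eef_rot: [0.0, 0.653, 0.757, -0.0]
wrist_force: [-0.4, 0.9, 0.4]
opening: 0.705
grasp_force: 0.4
```

```bash
python3 - <<'E'
from h import *
tcp(); c=ctrl.camera('top'); print(board(c))
E
```

```text
t 11.25 rack mm [-21.9  -2. ] z 86.8 head-yaw -0.0 F [-0.4  0.9  0.4] op 0.705
((-28.000484466552734, -123.98533630371094), (81.56512451171875, 110.92829895019531), 89.2593002319336)
```

Emit:
jog_arm --series '[[[-4,0,0,0,0,0,60],[-9,0,0,0,0,0,60],[-10,0,0,0,0,0,60],[-11,0,0,0,0,0,60],[-11,0,0,0,0,0,60],[-10,0,0,0,0,0,60],[-8,0,0,0,0,0,60],[-6,0,0,0,0,0,60],[-3,0,0,0,0,0,60],[-1,0,0,0,0,0,60]]]'

```text
time_s: 12.3
eef_pos: [0.5667, -0.1233, 0.0868]
eef_rot: [-0.0, 0.653, 0.757, 0.0]
wrist_force: [-0.1, 0.8, 0.9]
opening: 0.703
grasp_force: 0.5
```

```bash
python3 - <<'E'
from h import *
tcp(); c=ctrl.camera('top'); print(board(c))
E
```

```text
t 12.3 rack mm [-21.9 -74.3] z 86.8 head-yaw -0.0 F [-0.1  0.8  0.9] op 0.703
((-41.97983169555664, -221.49200439453125), (38.38594055175781, 84.7260971069336), 80.3478775024414)
```

Emit:
jog_arm --series '[[[0,0,0,0,0,0,60],[5,0,0,0,0,0,60],[10,0,0,0,0,0,60],[10,0,0,0,0,0,60],[0,0,-20,0,0,0,60],[0,0,-30,0,0,0,60],[0,0,-30,0,0,0,60],[0,-30,-10,0,0,0,60],[0,-40,0,0,0,0,60],[0,-40,0,0,0,0,60]]]'

```text
time_s: 13.35
eef_pos: [0.4533, -0.1137, 0.1772]
eef_rot: [0.001, 0.652, 0.758, 0.0]
wrist_force: [0.1, -0.1, 0.5]
opening: 0.704
grasp_force: 0.0
```

```bash
python3 - <<'E'
from h import *
tcp(); c=ctrl.camera('top'); print(board(c)); print('tube_b',rack(onplane(c0,[(346,241)],.11)))
cv2.imwrite('pics/t2.png',cv2.resize(c['frame'][100:270,190:460],None,fx=2.9,fy=2.9,interpolation=2))
E
```

```text
t 13.35 rack mm [-132.7  -48.1] z 177.2 head-yaw 0.002 F [ 0.1 -0.1  0.5] op 0.704
((-28.128162384033203, -161.18817138671875), (111.96857452392578, 150.45230102539062), 0.3275347352027893)
tube_b [[-0.1744341  -0.10841784]]
```

View pics/t2.png

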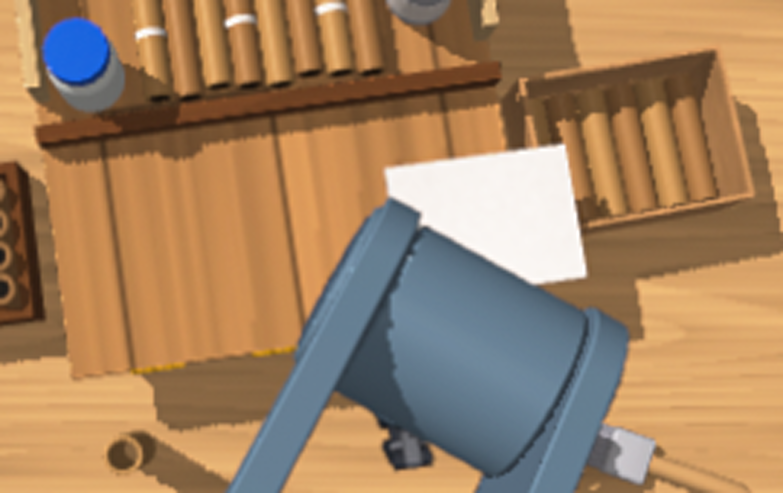

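The board is white at crop (487,215), square to the fence and overhanging the right end. Its rack pose is (-28, -161) mm at 0.3°, and nothing else has moved. Now I'll turn 90° and push it to the fence from the front.

Emit:
jog_arm --series '[[[0,0,0,0,0,0.145,60],[0,0,0,0,0,0.145,60],[0,0,0,0,0,0.145,60],[0,0,0,0,0,0.145,60],[0,0,0,0,0,0.145,60],[0,0,0,0,0,0.145,60],[0,0,0,0,0,0.145,60],[0,0,0,0,0,0.145,60],[0,0,0,0,0,0.145,60],[0,0,0,0,0,0.145,60]]]'

```text
time_s: 14.4
eef_pos: [0.4541, -0.1135, 0.1767]
eef_rot: [-0.0, 0.991, 0.131, -0.0]
wrist_force: [-0.3, 0.2, -1.0]
opening: 0.698
grasp_force: 0.0
```

Emit:
jog_arm --series '[[[0,0,0,0,0,0.121,60],[0,0,0,0,0,0,60],[6,20,0,0,0,0,60],[6,30,0,0,0,0,60],[6,30,0,0,0,0,60],[0,20,0,0,0,0,60],[0,12,0,0,0,0,60],[0,0,0,0,0,0,60],[0,0,0,0,0,0,60],[0,0,0,0,0,0,60]]]'

```text
time_s: 15.4
eef_pos: [0.4882, -0.2215, 0.1767]
eef_rot: [-0.0, 0.997, 0.074, -0.0]
wrist_force: [0.7, 0.3, 0.1]
opening: 0.704
grasp_force: 0.0
```

```bash
python3 -c "
from h import *
tcp()"
```

```text
t 15.4 rack mm [-114.  -159.9] z 176.7 head-yaw -1.57 F [0.7 0.3 0.1] op 0.704
```

Emit:
jog_arm --series '[[[0,0,15,0,0,0,60],[0,0,20,0,0,0,60],[0,0,20,0,0,0,60],[0,0,15,0,0,0,60],[0,0,10,0,0,0,60],[0,0,5,0,0,0,60],[0,0,3,0,0,0,60],[0,0,1.5,0,0,0,60],[0,0,0,0,0,0,60],[0,0,0,0,0,0,60]]]'

```text
time_s: 16.4
eef_pos: [0.4889, -0.2229, 0.0879]
eef_rot: [0.0, 0.997, 0.074, 0.0]
wrist_force: [-0.3, 0.0, -0.1]
opening: 0.704
grasp_force: 0.0
```

Emit:
jog_arm --series '[[[0,0,0.8,0,0,0,60],[5,0,0,0,0,0,60],[8,0,0,0,0,0,60],[8,0,0,0,0,0,60],[8,0,0,0,0,0,60],[8,0,0,0,0,0,60],[8,0,0,0,0,0,60],[8,0,0,0,0,0,60],[8,0,0,0,0,0,60],[5,0,0,0,0,0,60]]]'

```text
time_s: 17.4
eef_pos: [0.5546, -0.2127, 0.0865]
eef_rot: [0.0, 0.997, 0.074, 0.0]
wrist_force: [-1.5, -0.3, 0.5]
opening: 0.7
grasp_force: 0.6
```

Emit:
jog_arm --series '[[[3,0,0,0,0,0,60],[2,0,0,0,0,0,60],[1,0,0,0,0,0,60],[1,0,0,0,0,0,60],[1,0,0,0,0,0,60],[0,0,0,0,0,0,60],[0,0,0,0,0,0,60],[0,0,0,0,0,0,60],[0,0,0,0,0,0,60],[0,0,0,0,0,0,60]]]'

```text
time_s: 18.4
eef_pos: [0.5618, -0.2118, 0.0866]
eef_rot: [0.0, 0.997, 0.074, 0.0]
wrist_force: [0.4, 0.1, 0.4]
opening: 0.705
grasp_force: 0.0
```

```bash
python3 - <<'E'
from h import *
tcp(); c=ctrl.camera('top'); print(board(c))
E
```

```text
t 18.4 rack mm [ -39.8 -161.1] z 86.6 head-yaw -1.571 F [0.4 0.1 0.4] op 0.705
((26.460941314697266, -138.02615356445312), (110.27640533447266, 106.5070571899414), 0.45052382349967957)
```

Emit:
jog_arm --series '[[[1,0,0,0,0,0,60],[0,0,0,0,0,0,60],[1,0,0,0,0,0,60],[0,0,0,0,0,0,60],[0.5,0,0,0,0,0,60],[0,0,0,0,0,0,60],[0,0,0,0,0,0,60],[0,0,0,0,0,0,60],[0,0,0,0,0,0,60],[0,0,0,0,0,0,60]]]'

```text
time_s: 19.45
eef_pos: [0.5639, -0.2114, 0.0864]
eef_rot: [-0.0, 0.997, 0.074, -0.0]
wrist_force: [-2.7, -1.1, 2.2]
opening: 0.704
grasp_force: 1.9
```

Emit:
jog_arm --series '[[[0.7,0,0,0,0,0,60],[0,0,0,0,0,0,60],[0,0,0,0,0,0,60],[0,0,0,0,0,0,60],[0,0,0,0,0,0,60],[0,0,0,0,0,0,60],[0,0,0,0,0,0,60],[0,0,0,0,0,0,60],[0,0,0,0,0,0,60],[0,0,0,0,0,0,60]]]'

```text
time_s: 20.45
eef_pos: [0.5641, -0.2115, 0.0864]
eef_rot: [-0.0, 0.997, 0.074, -0.001]
wrist_force: [-6.6, -2.2, 3.2]
opening: 0.703
grasp_force: 3.3
```

Emit:
jog_arm --series '[[[-2,0,0,0,0,0,60],[-4,0,0,0,0,0,60],[-10,0,0,0,0,0,60],[-15,0,0,0,0,0,60],[0,0,-20,0,0,0,60],[0,0,-40,0,0,0,60],[0,0,-40,0,0,0,60],[-30,0,-20,0,0,0,60],[-40,0,0,0,0,0,60],[-40,0,0,0,0,0,60]]]'

```text
time_s: 21.45
eef_pos: [0.4245, -0.2322, 0.2074]
eef_rot: [0.001, 0.997, 0.074, 0.001]
wrist_force: [-0.3, -0.2, 0.5]
opening: 0.698
grasp_force: 0.0
```

Emit:
jog_arm --series '[[[0,-30,0,0,0,0,60],[0,-45,0,0,0,0,60],[0,-45,0,0,0,0,60],[0,-45,0,0,0,0,60],[0,-45,0,0,0,0,60],[0,-45,0,0,0,0,60],[0,-45,0,0,0,0,60],[0,-20,0,0,0,0,60],[0,0,0,0,0,0,60],[0,0,0,0,0,0,60]]]'

```text
time_s: 22.45
eef_pos: [0.3781, 0.0844, 0.2065]
eef_rot: [0.0, 0.997, 0.075, 0.0]
wrist_force: [-0.1, -0.0, -0.3]
opening: 0.702
grasp_force: 0.0
```

```bash
python3 - <<'E'
from h import *
tcp(); c=ctrl.camera('top'); print(board(c))
cv2.imwrite('pics/t3.png',cv2.resize(c['frame'][60:300,100:480],None,fx=2.1,fy=2.1,interpolation=2))
E
```

```text
t 22.45 rack mm [-177.8  158.9] z 206.5 head-yaw -1.569 F [-0.1 -0.  -0.3] op 0.702
((28.079586029052734, -160.8332977294922), (110.8218994140625, 151.8532257080078), 0.6428906917572021)
```

View pics/t3.png

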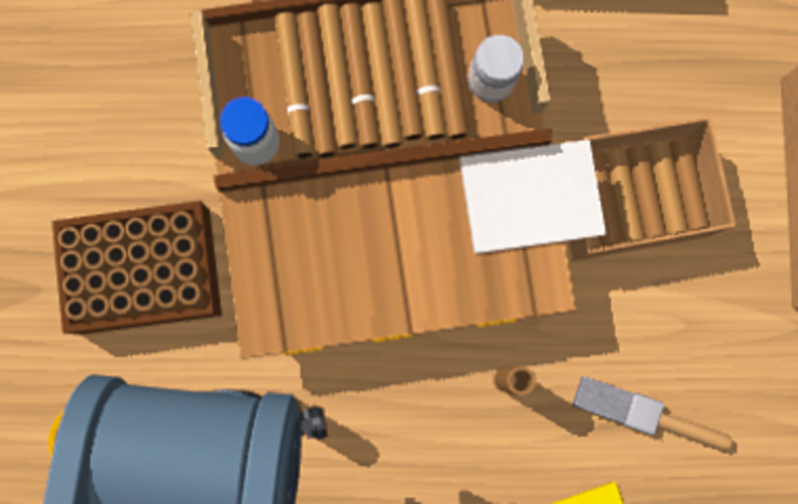

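The board is white at crop (533,196), against the fence and overhanging by about 46 mm. It sits at rack (28, -161) mm, 0.6°. The carton, tray, jar and can stand where they were, and the arm is clear, so I'll hand in.

```bash
python3 -c "
from bench import ctrl
print(ctrl.hand_in())"
```

```text
the job is handed in; nothing more can be done
None
```

I pushed the white board to the carton end of the ledge and handed the job in; it overhangs by about 46 mm, against the fence to within about 2 mm and square to about 0.6°, by the last top view.

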